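# Find the slit-lamp check-bar case that rattles

### The arm

A 6-joint arm with a two-finger parallel gripper is mounted at the origin on the work surface. World frame = base frame: x ahead of the robot, y to its left, z up, the work surface at z = 0. Lengths are in m, angles in rad, forces in N, time in s.
With the tool pointing down it reaches from about 0.325 to 0.875 m from the base axis. Payload 4.4 kg.
Tool frame: the origin (TCP) lies at the very end of the fingers, on their centre line; the grasp point (between the pads) lies 19 mm behind it (manip.hold_point_z is the distance from the TCP to the grasp point, in m); z points along the fingers, y is the line along which they close (so a half turn about z gives the same grasp; the last joint's range is limited). The gripper opens to 85 mm and grips with 20 to 120 N. Pads are 22 mm wide; open, the fingers measure 114 mm over their backs; the gripper's body (76 mm by 85 mm) begins 54 mm behind the grasp point. The pads swing forward as they close: fully open they stand 13 mm farther back than shut.
Start: joints at [-1.448, 0.207, 1.542, -0, 1.393, -0.15], TCP at [0.155, -0.554, 0.231] pointing down, gripper open.
Joint ranges: [-2.73, 2.73], [-0.86, 2.22], [0.23, 2.46], [-1.11, 4.25], [0.08, 2.63], [-2.82, 2.82]. Speed limits (rad/s): [2.79, 2.79, 3.14, 3.14, 3.14, 3.14].

### API

Orientations are given as a rotation vector (axis times angle).
In Python, from station import manip, camera, job gives the robot as it stands.
- The arm moves only by the shell command python3 -m inch 'ROWS' [FORCE]. ROWS is JSON, a list of rows, each a list of 3 entries, a list of its own where there are three numbers: the opening, from -1 (shut) to 1 (fully open), so that 0 is half open, then the shift along the tool's x, y, z in mm, then the turn about the tool's z in rad. A call has 1 to 20 rows; each row is the pose to reach, as a shift and turn from the pose commanded when the call began, along the tool's axes at that moment; what a row does not reach only later rows make up. A row lasts 1/12 s, in which the tool goes at most 41.7 mm and 7.16 degrees, less where a joint would pass 70% of its speed; a pose out of reach is approached as far as the arm can. A call with a gripper value outside its range is refused whole. The fingers move at their own pace and stop on an object; FORCE is the grip in N (left out, the last holds). Time passes only in rows, so rows that repeat a pose let the fingers close. It gives the time, the measured TCP pose, the force, the opening and the grip force at its end, in the units of the state.
- manip.get_obs(): the state, without advancing time (a new reading comes with each control period).
- camera(name): name is "side" or "top" or "wrist"; returns a dict with "frame" (420x560x3 uint8, red, green, blue), "range_z" (420x560 float32, m along the optical axis (not along the pixel's ray), 0 where there is no reading), "intrinsics" (3x3 intrinsics, pixels), "T" (4x4, takes a point from camera to world coordinates); the wrist camera has in their place "mount" (4x4, takes a point from camera to tool coordinates, whose origin is the TCP and whose axes are the flange's). Camera axes: x right, y down, z forward; pixel columns grow to the right and rows downward; lengths in m; the calibration is good to about 2 mm. The wrist camera is an equidistant fisheye: a pixel r from the principal point sees the ray r / f radians off the axis. A picture is of the moment at which its call begins: read the wrist's pose just before it.
- job.finish_job(): hands the job in; it is judged then, once.
The state is a dict: "clock": time; "q": joint angles; "joint_vel": joint speeds; "effort": joint torques, N m; "eef_pos": TCP position; "tcp_rot": TCP orientation; "contact_force": force on the tool from outside, world axes, zero at the start; "wrist_torque": the same for the moment, N m; "gripper_width": finger opening in m; "grasp_force": force on a finger pad.
Only numpy, scipy, OpenCV 4.12 (cv2) and the standard library are available. Lean on these libraries where they do the work, as an engineer would, in place of code of your own. Each camera call takes 0.05 s, during which the arm holds its last target. There are 200 camera calls.

### The job

One of the two long sealed cases for the slit lamp's check bars has a loose bar inside, the other is sound, and they look the same. Take them one after the other: lift the case well clear of the table, dip one of its ends by about 40 degrees for a second and feel whether the bar slides, and put that case away before you test the other. The case with the loose bar goes flat into the shallow steel tray, for repair, and the sound one squarely along the top of the raised wooden stand, both right way up, lowered into place and not dropped.

Things in the scene. Friction and masses are not known exactly. Their poses are not given: they have to be found in the camera images.
- case_a: one of two outwardly identical sealed grey plastic cases (either may be the loose one): a rigid box 160 mm (its x) by 42 mm (its y) by 34 mm high, black seam line all round, steel clips, blank paper label on top; origin at the centre of its underside, z up. About 0.6 kg, of which 0.4 kg is a steel bar inside
- case_b: the other case, same size, axes and mass. Exactly one of the two has a loose bar: an end dipped over 20 degrees, it slides 45 mm to that end in half a second and stays there once level: held level, the moment about the case's middle then differs by about 0.18 N m from before the tilt. In the sound case the bar is fixed at the middle and nothing changes
- tray: the tray for repair: a fixed shallow open steel tray, 210 mm (its x) by 130 mm (its y) outside, 18 mm high, walls and floor 4 mm thick (floor top 4 mm above the table); origin at the centre of its underside
- stand: the stand for sound cases: a fixed raised brown wooden block with a black stripe round its foot, 216 mm (its x) by 70 mm (its y), flat top 30 mm above the table, with a low lip across each end (8 mm thick, 9 mm above the top, 200 mm between the lips); a case lies along its x between the lips; origin at the centre of its underside
- case_a_bar (a joint): how far the steel bar inside case_a, unseen, has slid along the case's x from the middle (m): 0 at the start; at an end about +0.045 or -0.045; it stays at 0 if the bar is the fixed one
- case_b_bar (a joint): the same for the bar inside case_b
Not all that is in view belongs to the job. Leave any yellow look-alike of the case_a alone. There is more than one size of the stand; the one meant has the size given above.

How it is judged:
By the outcome, as a careful person would: the job done as asked, in the order asked, and still so for the second after the job is handed in, with the robot touching nothing.
It also fails if it takes over 72 s, if anything falls off the work surface, if the arm or the gripper's body presses on something with over 40 N, if the wrist force passes 120 N, or if a joint passes its speed limit or range.

## Working session

There is one attempt and no reset: what is moved stays moved. The work goes in short steps, Python scripts to look and compute and a shell command to move; the robot and the scene stay as the last step left them, time stands still between calls to the robot, and variables do not carry over. Pictures are saved under pics/ and viewed, at most 10 in all, crops included, and the job is handed in when it is done.

```bash
mkdir -p pics; ls
python3 - <<'E'
from station import manip,camera,job
import cv2,numpy as np
for n in("top","side"):
    c=camera(n);cv2.imwrite(f"pics/{n}0.png",c["frame"][:,:,::-1]);np.savez(f"{n}0.npz",**c)
    print(n,c["intrinsics"].round(1).tolist(),c["T"].round(3).tolist())
o=manip.get_obs();print(o)
E
```

```text
pics
top [[381.5, 0.0, 274.9], [0.0, 381.5, 209.0], [0.0, 0.0, 1.0]] [[-0.001, -0.985, 0.17, 0.323], [-1.0, 0.002, 0.006, 0.101], [-0.006, -0.17, -0.985, 0.959], [0.0, 0.0, 0.0, 1.0]]
side [[459.6, 0.0, 275.8], [0.0, 459.6, 215.5], [0.0, 0.0, 1.0]] [[-0.916, -0.209, 0.342, 0.093], [-0.401, 0.469, -0.787, 0.934], [0.004, -0.858, -0.513, 0.614], [0.0, 0.0, 0.0, 1.0]]
{'clock': 0.1, 'q': array([-1.44851514e+00,  2.07404561e-01,  1.54282449e+00,  1.74480518e-05,
        1.39355290e+00, -1.50498203e-01]), 'joint_vel': array([-7.08701268e-04, -2.72745575e-03, -3.99266833e-03, -7.51290961e-05,
        1.85381387e-03, -1.98382773e-05]), 'effort': array([-7.19580385e-05, -3.84089649e+01, -2.92548215e+01, -2.25689428e-04,
        4.81877752e-03,  5.78735524e-06]), 'eef_pos': array([ 0.15481849, -0.55303221,  0.23019594]), 'tcp_rot': array([-3.11024988e+00, -4.26851234e-01, -7.54342147e-05]), 'contact_force': array([-0.88764086, -0.51091549,  0.22211575]), 'wrist_torque': array([-0.02167566, -0.03682525,  0.03109549]), 'grasp_force': 0.0, 'gripper_width': 0.08554959151796408}
```

View pics/top0.png

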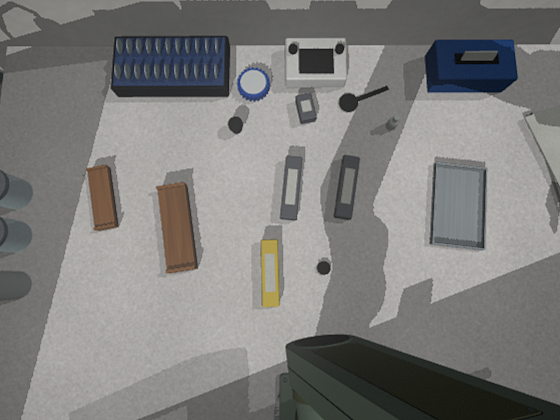

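View pics/side0.png

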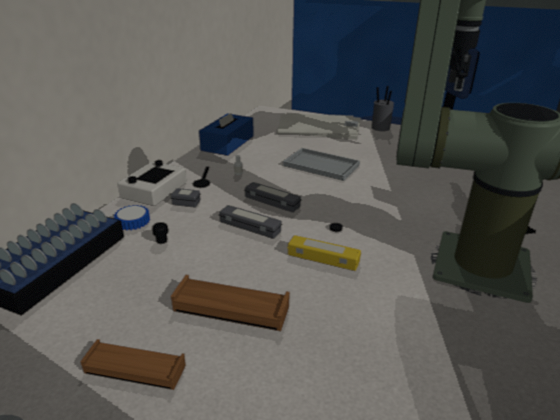

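Top view: the two grey cases are at about (290,187) and (346,187). The yellow look-alike at (270,272) is to be left alone, and the tray is at (458,204). There are two brown stands, at (177,227) (larger) and (102,197) (smaller). I'll measure all of these and confirm them in an enlarged crop.

```bash
cat > h.py <<'E'
import cv2,numpy as np
def cloud(c):
    z=c["range_z"];K=c["intrinsics"];v,u=np.mgrid[:z.shape[0],:z.shape[1]]
    p=np.stack([(u-K[0,2])/K[0,0]*z,(v-K[1,2])/K[1,1]*z,z],-1)
    return p@c["T"][:3,:3].T+c["T"][:3,3]
def rect(pts):
    (a,b),(w,h),t=cv2.minAreaRect((pts[:,:2]*1000).astype(np.float32))
    if h>w: w,h,t=h,w,t+90
    return dict(c=(round(a),round(b)),size=(round(w),round(h)),yaw=round((t+90)%180-90,1))
def blob(P,uv,zlo,zhi,r=70):
    m=((P[...,2]>zlo)&(P[...,2]<zhi)).astype(np.uint8)
    n,l=cv2.connectedComponents(m,connectivity=4);k=l[uv[1],uv[0]]
    return P[l==k] if k else P[:0]
E
python3 - <<'E'
from h import *
c=dict(np.load("top0.npz"));P=cloud(c)
for n,uv,lo,hi in [("caseL",(290,187),.022,.06),("caseR",(346,187),.022,.06),("yellow",(270,272),.022,.06),("standBig",(177,227),.02,.06),("standSmall",(102,197),.015,.06)]:
    b=blob(P,uv,lo,hi);print(n,P[uv[1],uv[0]].round(3),len(b),rect(b) if len(b)>5 else'',np.percentile(b[:,2],[5,50,95]).round(3) if len(b) else'')
# tray: rim points near
Q=P[150:260,420:500].reshape(-1,3);b=Q[(Q[:,2]>.010)&(Q[:,2]<.03)];print("tray",P[204,458].round(3),len(b),rect(b));print("table",P[300,200].round(4))
im=c["frame"][130:320,60:510];cv2.imwrite("pics/crop.png",cv2.resize(im,None,fx=1.75,fy=1.75,interpolation=2)[:,:,::-1])
E
python3 -m inch '[[1,[0,0,0],0]]'
```

```text
caseL [0.536 0.069 0.038] 1067 {'c': (540, 67), 'size': (161, 43), 'yaw': -5.6} [0.032 0.035 0.038]
caseR [ 0.537 -0.07   0.034] 1099 {'c': (541, -73), 'size': (159, 44), 'yaw': -9.6} [0.031 0.035 0.038]
yellow [0.329 0.118 0.034] 1185 {'c': (330, 120), 'size': (160, 42), 'yaw': 1.7} [0.032 0.035 0.038]
standBig [0.438 0.346 0.034] 2580 {'c': (440, 351), 'size': (217, 71), 'yaw': 9.4} [0.028 0.032 0.04 ]
standSmall [0.515 0.54  0.024] 1385 {'c': (517, 545), 'size': (161, 54), 'yaw': 11.8} [0.02  0.024 0.029]
tray [ 0.499 -0.358  0.005] 744 {'c': (496, -354), 'size': (211, 133), 'yaw': -6.8}
table [0.2618 0.2893 0.0058]
clock: 0.18
eef_pos: [0.1548, -0.5532, 0.2304]
tcp_rot: [-3.111, -0.427, -0.0]
contact_force: [0.5, 0.0, -0.2]
gripper_width: 0.0852
grasp_force: 0.0
```

View pics/crop.png

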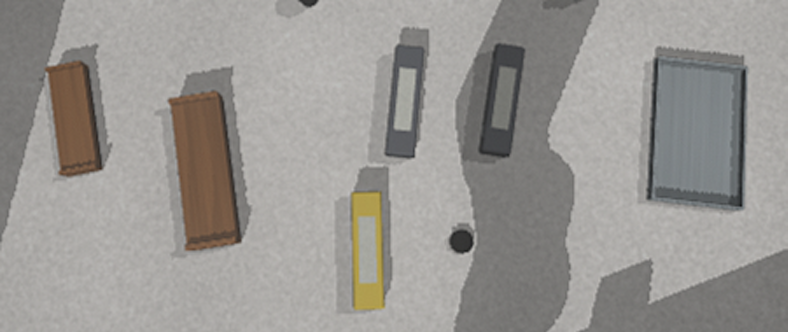

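Confirmed. The large stand measures 217×71 mm, which matches the size given. The grey cases are L (540,67) and R (541,-73), and the smaller stand and the yellow case are decoys. I'll move above case R.

```bash
python3 -m inch '[[1,[0,0,-60],0],[1,[501,-358,-60],0.44],[1,[501,-358,-60],0.44],[1,[501,-358,-60],0.44],[1,[501,-358,-60],0.44],[1,[501,-358,-60],0.44],[1,[501,-358,-60],0.44],[1,[501,-358,-60],0.44],[1,[501,-358,-60],0.44],[1,[501,-358,-60],0.44],[1,[501,-358,-60],0.44],[1,[501,-358,-60],0.44],[1,[501,-358,-60],0.44],[1,[501,-358,-60],0.44],[1,[501,-358,-60],0.44],[1,[501,-358,-60],0.44],[1,[501,-358,-60],0.44],[1,[501,-358,-60],0.44],[1,[501,-358,-60],0.44],[1,[501,-358,-60],0.44]]' 30; python3 -c "
from station import manip;print(manip.get_obs()['q'].round(3))"
```

```text
clock: 1.85
eef_pos: [0.5402, -0.075, 0.291]
tcp_rot: [3.13, -0.265, -0.001]
contact_force: [-0.8, 0.3, -0.7]
gripper_width: 0.0854
grasp_force: 0.0
[-2.960e-01  1.030e-01  1.537e+00 -1.000e-03  1.503e+00  1.443e+00]
```

```bash
python3 -m inch '[[1,[500,0,0],0],[1,[500,0,0],0],[1,[500,0,0],0],[1,[500,0,0],0],[1,[500,0,0],0],[1,[500,0,0],0],[1,[500,0,0],0],[1,[500,0,0],0],[1,[500,0,0],0],[1,[500,0,0],0],[1,[500,0,0],0],[1,[500,0,0],0],[1,[500,0,0],0]]'; python3 -c "
from station import manip;print(manip.get_obs()['q'].round(3))"
```

```text
clock: 2.93
eef_pos: [0.9015, -0.1383, 0.261]
tcp_rot: [3.127, -0.265, 0.058]
contact_force: [-0.2, 0.7, 1.0]
gripper_width: 0.0852
grasp_force: 0.0
[-0.248  1.037  0.225  0.003  1.843  1.493]
```

```bash
python3 -m inch '[[1,[700,0,0],0],[1,[700,0,0],0],[1,[700,0,0],0],[1,[700,0,0],0],[1,[700,0,0],0],[1,[700,0,0],0],[1,[700,0,0],0],[1,[700,0,0],0]]'; python3 -c "
from station import manip;print(manip.get_obs()['q'].round(3))"
```

```text
clock: 3.6
eef_pos: [0.9288, -0.1447, 0.1977]
tcp_rot: [3.124, -0.262, 0.106]
contact_force: [-0.1, -0.2, 0.7]
gripper_width: 0.0852
grasp_force: 0.0
[-0.249  1.107  0.225  0.007  1.742  1.491]
```

```bash
python3 -m inch '[[1,[-385,0,-60],0],[1,[-385,0,-60],0],[1,[-385,0,-60],0],[1,[-385,0,-60],0],[1,[-385,0,-60],0],[1,[-385,0,-60],0],[1,[-385,0,-60],0],[1,[-385,0,-60],0],[1,[-385,0,-60],0],[1,[-385,0,-60],0],[1,[-385,0,-60],0],[1,[-385,0,-60],0]]'; python3 -c "
from station import manip;print(manip.get_obs()['q'].round(3))"
```

```text
clock: 4.6
eef_pos: [0.5448, -0.0798, 0.2337]
tcp_rot: [3.124, -0.262, 0.109]
contact_force: [1.3, 0.5, 0.6]
gripper_width: 0.0855
grasp_force: 0.0
[-0.309  0.107  1.653  0.011  1.313  1.427]
```

The tilt of about 4° gained at the reach limit persists, but building it up that way is slow. I'll pivot the case in the grip instead: hold it off-centre, lift it hard-clamped, then ease the grip so the long end dips. First a helper to compute shifts.

```bash
cat >> h.py <<'E'
def go(x,y,z,yaw=None):
    from station import manip
    from scipy.spatial.transform import Rotation as Ro
    o=manip.get_obs();M=Ro.from_rotvec(o["tcp_rot"]).as_matrix()
    s=M.T@(np.array([x,y,z])-o["eef_pos"]*1000);y0=np.degrees(np.arctan2(M[1,0],M[0,0]))
    t=None if yaw is None else -np.radians((yaw-y0+90)%180-90)
    print("shift",s.round(1),"turn",None if t is None else round(t,3),"yaw",y0.round(1),"toolz",M[:,2].round(3),"F",o["contact_force"].round(2),"Mtool",(M.T@o["wrist_torque"]).round(3),"w",round(o["gripper_width"],4),"g",round(o["grasp_force"],1),"t",o["clock"])
E
python3 -c "
from h import *
go(492,-65,80,-9.6);go(492,-65,4,-9.6)"
```

```text
shift [-65.2  -5.7 149.5] turn 0.0 yaw -9.6 toolz [ 0.069 -0.011 -0.998] F [1.27 0.47 0.62] Mtool [-0.001 -0.027 -0.003] w 0.0855 g 0.0 t 4.6
shift [-70.5  -5.7 225.3] turn 0.0 yaw -9.6 toolz [ 0.069 -0.011 -0.998] F [1.27 0.47 0.62] Mtool [-0.001 -0.027 -0.003] w 0.0855 g 0.0 t 4.6
```

```bash
python3 -m inch '[[1,[-65,-6,150],0],[1,[-65,-6,150],0],[1,[-65,-6,150],0],[1,[-65,-6,150],0],[1,[-70,-6,180],0],[1,[-70,-6,205],0],[1,[-70,-6,220],0],[1,[-70,-6,225],0],[1,[-70,-6,225],0],[-1,[-70,-6,225],0],[-1,[-70,-6,225],0],[-1,[-70,-6,225],0],[-1,[-70,-6,225],0],[-1,[-70,-6,225],0],[-1,[-70,-6,225],0],[-1,[-70,-6,225],0]]' 100; python3 -c "
from h import *
go(492,-65,150)"
```

```text
clock: 5.93
eef_pos: [0.4946, -0.0655, 0.0048]
tcp_rot: [3.123, -0.262, 0.112]
contact_force: [-0.4, -0.6, 5.7]
gripper_width: 0.0406
grasp_force: 102.6
shift [ 7.70e+00 -1.00e-01 -1.45e+02] turn None yaw -9.6 toolz [ 0.07  -0.011 -0.997] F [-0.43 -0.61  5.68] Mtool [-0.058 -0.147  0.032] w 0.0406 g 102.6 t 5.9333
```

```bash
python3 -m inch '[[-1,[0,0,-30],0],[-1,[4,0,-60],0],[-1,[6,0,-90],0],[-1,[8,0,-120],0],[-1,[10,0,-150],0],[-1,[12,0,-180],0],[-1,[12,0,-180],0],[-1,[12,0,-180],0],[-1,[12,0,-180],0],[-1,[12,0,-180],0]]' 100
python3 - <<'E'
from h import *
from station import camera
go(492,-65,150)
c=camera("side");cv2.imwrite("pics/s1.png",cv2.resize(c["frame"][60:340,150:450],None,fx=2,fy=2)[:,:,::-1]);go(0,0,0)
E
```

```text
clock: 6.77
eef_pos: [0.4899, -0.0642, 0.1799]
tcp_rot: [3.126, -0.262, 0.094]
contact_force: [-0.3, -0.3, -5.4]
gripper_width: 0.0404
grasp_force: 104.0
shift [ 0.4  0.5 30. ] turn None yaw -9.6 toolz [ 0.06  -0.008 -0.998] F [-0.28 -0.26 -5.39] Mtool [-0.04  -0.431 -0.03 ] w 0.0404 g 104.0 t 6.7667
shift [-504.    18.5  149.8] turn None yaw -9.6 toolz [ 0.06  -0.008 -0.998] F [ 0.67 -0.11 -5.15] Mtool [-0.017 -0.403  0.035] w 0.0405 g 104.0 t 6.8167
```

View pics/s1.png

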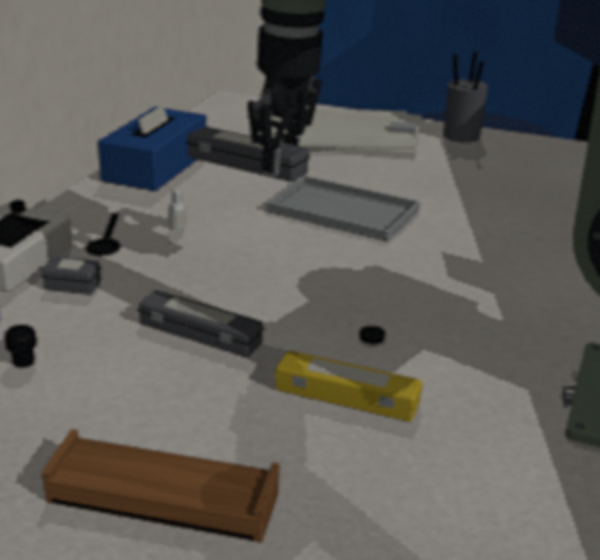

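The case is held level and clear of the table, at about (245,150) in the crop. Next I ease the grip in stages and watch the pitch.

```bash
cat >> h.py <<'E'
def pitch(sgn=1):
    "pitch (deg, dip positive) of the part of the held case beyond the grip, along tool x"
    from station import manip,camera
    from scipy.spatial.transform import Rotation as Ro
    o=manip.get_obs();M=Ro.from_rotvec(o["tcp_rot"]).as_matrix();g=o["eef_pos"]-M[:,2]*.019
    u=np.array([M[0,0],M[1,0],0])*sgn;u/=np.linalg.norm(u);n=np.array([-u[1],u[0],0])
    for cam in("side","top"):
        P=cloud(camera(cam)).reshape(-1,3)-g
        s,l,z=P@u,P@n,P[:,2];k=(s>.03)&(s<.16)&(abs(l)<.03)&(z<.035)&(z>-.16)&(P[:,2]+g[2]>.015)
        if k.sum()>30:
            q=np.stack([s[k],z[k]],1);_,v=cv2.PCACompute(q.astype(np.float32),None)[:2];v=v[0]
            print(cam,k.sum(),"pitch",round(float(np.degrees(np.arctan(-v[1]/v[0]))),1),"s",q[:,0].min().round(3),q[:,0].max().round(3),"zmin",(q[:,1].min()+g[2]).round(3))
E
python3 -m inch '[[-1,[0,0,0],0],[-1,[0,0,0],0],[-1,[0,0,0],0]]' 40; python3 -c "
from h import *
pitch();go(0,0,0)"
```

```text
clock: 7.07
eef_pos: [0.4921, -0.0649, 0.1823]
tcp_rot: [3.125, -0.262, 0.102]
contact_force: [-0.1, 0.1, -6.0]
gripper_width: 0.0407
grasp_force: 104.0
side 557 pitch -0.7 s 0.03 0.13 zmin 0.176
top 166 pitch -9.2 s 0.034 0.129 zmin 0.182
shift [-507.5   18.1  149.5] turn None yaw -9.6 toolz [ 0.066 -0.01  -0.998] F [ 0.21  0.72 -5.14] Mtool [ 0.001 -0.368  0.016] w 0.0407 g 104.0 t 7.1667
```

```bash
python3 -m inch '[[-1,[0,0,0],0],[-1,[0,0,0],0]]' 30; python3 -c "
from h import *
pitch();go(0,0,0)"
```

```text
clock: 7.33
eef_pos: [0.4927, -0.0651, 0.1833]
tcp_rot: [3.124, -0.262, 0.105]
contact_force: [0.6, -0.0, -5.6]
gripper_width: 0.0406
grasp_force: 104.0
side 557 pitch -0.7 s 0.03 0.134 zmin 0.177
top 170 pitch -8.8 s 0.033 0.129 zmin 0.182
shift [-508.    18.   149.5] turn None yaw -9.6 toolz [ 0.067 -0.01  -0.998] F [ 0.35  0.54 -6.05] Mtool [ 0.014 -0.414  0.048] w 0.0406 g 104.0 t 7.4333
```

```bash
python3 -c "
from h import *
go(494.6,-65.5,5)"; python3 -m inch '[[-1,[0,0,40],0],[-1,[-4,0,80],0],[-1,[-7,0,115],0],[-1,[-8,0,145],0],[-1,[-9,0,165],0],[-1,[-10,0,174],0],[-1,[-10,0,178],0],[-1,[-10,0,178],0]]' 20; python3 -c "
from h import *
go(494.6,-65.5,5)"
```

```text
shift [-10.1   0.3 178.2] turn None yaw -9.6 toolz [ 0.067 -0.01  -0.998] F [ 0.35  0.54 -6.05] Mtool [ 0.014 -0.414  0.048] w 0.0406 g 104.0 t 7.4333
clock: 8.1
eef_pos: [0.4946, -0.0651, 0.0059]
tcp_rot: [3.124, -0.261, 0.104]
contact_force: [0.1, -0.8, -5.2]
gripper_width: 0.0404
grasp_force: 104.0
shift [-0.   0.4  0.9] turn None yaw -9.6 toolz [ 0.065 -0.01  -0.998] F [ 0.12 -0.76 -5.17] Mtool [ 0.024 -0.38   0.049] w 0.0404 g 104.0 t 8.1
```

```bash
python3 -m inch '[[-1,[0,0,1.5],0],[-1,[0,0,1.5],0],[0.3,[0,0,1.5],0],[0.3,[0,0,1.5],0],[0.3,[-8,0,1.5],0],[0.3,[-8,0,1.5],0],[-1,[-8,0,1.5],0],[-1,[-8,0,1.5],0],[-1,[-8,0,1.5],0],[-1,[-8,0,1.5],0],[-1,[-8,0,1.5],0],[-1,[-8,0,1.5],0]]' 20;python3 -m inch '[[-1,[0,0,-10],0],[-1,[0,0,-20],0],[-1,[0,0,-30],0],[-1,[0,0,-40],0],[-1,[0,0,-40],0]]'; python3 -c "
from h import *
pitch();go(494.6,-65.5,5)"
```

```text
clock: 9.1
eef_pos: [0.4868, -0.064, 0.0034]
tcp_rot: [3.124, -0.262, 0.105]
contact_force: [-2.8, -0.0, 6.8]
gripper_width: 0.0417
grasp_force: 21.7
clock: 9.52
eef_pos: [0.4855, -0.0638, 0.0452]
tcp_rot: [3.123, -0.261, 0.111]
contact_force: [-0.1, 0.1, -4.3]
gripper_width: 0.0413
grasp_force: 21.2
side 444 pitch 14.2 s 0.031 0.136 zmin 0.015
top 76 pitch 0.6 s 0.073 0.134 zmin 0.017
shift [ 7.   0.2 39.6] turn None yaw -9.6 toolz [ 0.069 -0.011 -0.998] F [-2.32 -0.83 -0.02] Mtool [-0.001 -0.076 -0.012] w 0.0417 g 21.7 t 9.6167
```

It pivots in the grip as planned. I'll continue to about 40°, clamp hard, then lift clear.

```bash
python3 -m inch '[[-1,[3,0,-10],0],[-1,[6,0,-20],0],[-1,[9,0,-30],0],[-1,[12,0,-40],0],[-1,[12,0,-46],0],[-1,[12,0,-46],0],[-1,[12,0,-46],0]]' 20; python3 -m inch '[[-1,[0,0,0],0],[-1,[0,0,0],0],[-1,[0,0,0],0]]' 100; python3 -c "
from h import *
pitch();go(494.6,-65.5,5)"
```

```text
clock: 10.2
eef_pos: [0.4932, -0.065, 0.0901]
tcp_rot: [3.124, -0.262, 0.106]
contact_force: [-0.2, 0.3, -5.5]
gripper_width: 0.0415
grasp_force: 21.7
clock: 10.45
eef_pos: [0.4927, -0.0649, 0.0894]
tcp_rot: [3.124, -0.262, 0.104]
contact_force: [-1.4, 0.1, -2.1]
gripper_width: 0.0406
grasp_force: 102.0
side 310 pitch 40.0 s 0.03 0.111 zmin 0.015
top 77 pitch 29.8 s 0.039 0.111 zmin 0.016
shift [-3.7  0.3 84.4] turn None yaw -9.6 toolz [ 0.066 -0.01  -0.998] F [-2.31  0.12 -2.86] Mtool [-0.034 -0.337 -0.   ] w 0.041 g 102.0 t 10.55
```

```bash
python3 -m inch '[[-1,[0,0,-30],0],[-1,[3,0,-60],0],[-1,[6,0,-90],0],[-1,[8,0,-120],0],[-1,[8,0,-130],0],[-1,[8,0,-130],0],[-1,[8,0,-130],0],[-1,[8,0,-130],0],[-1,[8,0,-130],0],[-1,[8,0,-130],0],[-1,[8,0,-130],0],[-1,[8,0,-130],0],[-1,[8,0,-130],0]]'
python3 - <<'E'
from h import *
from station import camera
pitch();go(494.6,-65.5,5)
c=camera("side");np.savez("s2.npz",**c);cv2.imwrite("pics/s2.png",cv2.resize(c["frame"][60:260,200:400],None,fx=2.5,fy=2.5)[:,:,::-1]);go(0,0,0)
E
python3 -m inch '[[-1,[0,0,0],0],[-1,[0,0,0],0],[-1,[0,0,0],0],[-1,[0,0,0],0],[-1,[0,0,0],0]]'; python3 -c "
from h import *
go(494.6,-65.5,5)"
```

```text
clock: 11.63
eef_pos: [0.492, -0.065, 0.2194]
tcp_rot: [3.124, -0.262, 0.104]
contact_force: [0.5, 0.6, -6.9]
gripper_width: 0.0406
grasp_force: 103.7
side 388 pitch 42.7 s 0.031 0.11 zmin 0.129
top 212 pitch 38.8 s 0.041 0.11 zmin 0.145
shift [-12.    0.3 214.5] turn None yaw -9.6 toolz [ 0.066 -0.01  -0.998] F [-0.61  0.05 -5.84] Mtool [-0.037 -0.371 -0.037] w 0.0408 g 103.7 t 11.7333
shift [-509.9   18.   186. ] turn None yaw -9.6 toolz [ 0.066 -0.01  -0.998] F [ 0.68 -0.68 -6.07] Mtool [-0.003 -0.327  0.024] w 0.0404 g 103.7 t 11.7833
clock: 12.2
eef_pos: [0.4922, -0.065, 0.2199]
tcp_rot: [3.124, -0.262, 0.106]
contact_force: [0.1, 1.0, -6.1]
gripper_width: 0.0405
grasp_force: 103.7
shift [-12.1   0.3 214.6] turn None yaw -9.6 toolz [ 0.067 -0.01  -0.998] F [ 0.05  0.96 -6.14] Mtool [-0.036 -0.318  0.016] w 0.0405 g 103.7 t 12.2
```

View pics/s2.png

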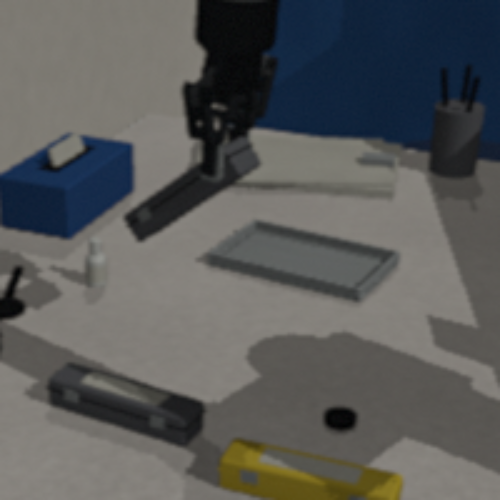

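Held at about 40° and well clear for over a second. The moment is -0.33 N m, which fits a bar that hasn't moved (a loose bar should read about -0.47). I'll level the case against the table and confirm it level.

```bash
python3 -m inch '[[-1,[0,0,40],0],[-1,[0,0,80],0],[-1,[-6,0,110],0],[-1,[-8,0,125],0],[-1,[-9,0,135],0],[-1,[-10,0,145],0],[-1,[-12,0,155],0],[-1,[-14,0,165],0],[-1,[-16,0,175],0],[-1,[-17,0,185],0],[-1,[-18,0,193],0],[-1,[-18,0,200],0],[-1,[-18,0,206],0],[-1,[-18,0,206],0]]' 100; python3 -c "
from h import *
pitch();go(487,-64,4)"
```

```text
clock: 13.37
eef_pos: [0.4893, -0.0645, 0.0139]
tcp_rot: [3.124, -0.262, 0.109]
contact_force: [-4.4, 0.6, 3.1]
gripper_width: 0.0408
grasp_force: 100.4
side 428 pitch 1.3 s 0.03 0.138 zmin 0.015
top 73 pitch -7.0 s 0.092 0.138 zmin 0.016
shift [-3.1 -0.1 10.1] turn None yaw -9.6 toolz [ 0.069 -0.011 -0.998] F [-3.64  0.13  1.94] Mtool [-0.042 -0.08   0.029] w 0.0402 g 100.4 t 13.4667
```

```bash
python3 -m inch '[[-1,[-1,0,4],0],[-1,[-2,0,8],0],[-1,[-2,0,10],0],[-1,[-2,0,11],0],[-1,[-2,0,11],0]]'; python3 -m inch '[[-1,[0,0,-20],0],[-1,[0,0,-60],0],[-1,[0,0,-100],0],[-1,[0,0,-120],0],[-1,[0,0,-120],0],[-1,[0,0,-120],0],[-1,[0,0,-120],0]]'; python3 -c "
from h import *
pitch();go(487,-64,4);pitch();go(487,-64,4)"
```

```text
clock: 13.88
eef_pos: [0.4884, -0.0644, 0.0061]
tcp_rot: [3.123, -0.26, 0.107]
contact_force: [-16.6, 2.7, 33.9]
gripper_width: 0.0405
grasp_force: 104.8
clock: 14.47
eef_pos: [0.4769, -0.062, 0.1192]
tcp_rot: [3.126, -0.262, 0.097]
contact_force: [-0.7, 1.0, -7.2]
gripper_width: 0.0405
grasp_force: 103.1
side 596 pitch 0.0 s 0.03 0.14 zmin 0.107
top 143 pitch -12.8 s 0.034 0.138 zmin 0.116
shift [  3.9   0.6 114.9] turn None yaw -9.6 toolz [ 0.06  -0.008 -0.998] F [ 0.5   0.71 -5.72] Mtool [-0.004 -0.474 -0.046] w 0.0408 g 103.1 t 14.5667
side 599 pitch 0.4 s 0.03 0.14 zmin 0.107
top 140 pitch -12.9 s 0.052 0.138 zmin 0.114
shift [  2.9   0.4 115.5] turn None yaw -9.6 toolz [ 0.061 -0.009 -0.998] F [-0.43  0.94 -5.43] Mtool [-0.014 -0.477  0.006] w 0.0401 g 103.1 t 14.6667
```

Level moment is -0.475 (sound would be about -0.45, loose about -0.63), so case R is sound and goes to the stand.

```bash
python3 -c "
from h import *
go(381.8,341.4,110,9.4)"
```

```text
shift [-1.615e+02 -3.820e+02 -2.000e-01] turn -0.331 yaw -9.6 toolz [ 0.061 -0.009 -0.998] F [-0.43  0.94 -5.43] Mtool [-0.014 -0.477  0.006] w 0.0401 g 103.1 t 14.6667
```

```bash
python3 -m inch '[[-1,[-15,-35,0],-0.03],[-1,[-30,-70,0],-0.06],[-1,[-45,-106,0],-0.09],[-1,[-60,-142,0],-0.12],[-1,[-75,-177,0],-0.15],[-1,[-90,-212,0],-0.18],[-1,[-105,-248,0],-0.21],[-1,[-120,-284,0],-0.24],[-1,[-135,-319,0],-0.27],[-1,[-150,-354,0],-0.3],[-1,[-158,-372,0],-0.33],[-1,[-162,-382,0],-0.331],[-1,[-162,-382,0],-0.331],[-1,[-162,-382,0],-0.331],[-1,[-162,-382,0],-0.331]]'
python3 - <<'E'
from h import *
from station import camera
c=camera("top");P=cloud(c);go(381.8,341.4,40,9.4);pitch()
Q=P.reshape(-1,3);k=(abs(Q[:,0]-.44)<.14)&(abs(Q[:,1]-.351)<.06)&(Q[:,2]>.095)&(Q[:,2]<.15)
print(k.sum(),rect(Q[k]))
cv2.imwrite("pics/t3.png",cv2.resize(c["frame"][140:340,100:300],None,fx=2.5,fy=2.5)[:,:,::-1])
E
```

```text
clock: 15.92
eef_pos: [0.383, 0.3396, 0.1104]
tcp_rot: [3.113, 0.254, 0.1]
contact_force: [0.4, 0.3, -5.6]
gripper_width: 0.0406
grasp_force: 104.3
shift [-5.5 -3.7 70.3] turn -0.001 yaw 9.3 toolz [ 0.065 -0.012 -0.998] F [-0.08 -0.25 -5.59] Mtool [ 0.03  -0.473 -0.002] w 0.0406 g 104.3 t 15.9667
side 2942 pitch 77.7 s 0.03 0.16 zmin 0.025
top 1623 pitch 79.1 s 0.03 0.16 zmin 0.026
1149 {'c': (440, 349), 'size': (161, 46), 'yaw': 11.4}
```

View pics/t3.png

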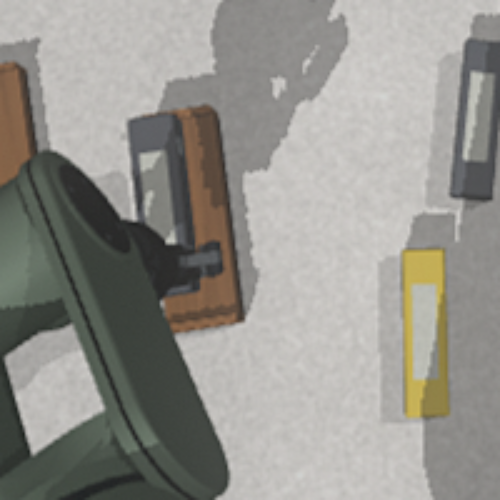

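Case is over the stand, aligned (parallax only). Lowering gently.

```bash
python3 -m inch '[[-1,[-2,-1,20],0],[-1,[-4,-2,40],0],[-1,[-5,-2.5,55],0],[-1,[-5,-2.5,64],0],[-1,[-5,-2.5,69],0],[-1,[-5,-2.5,71],0],[-1,[-5,-2.5,73],0],[-1,[-5,-2.5,73],0]]'; python3 -c "
from h import *
go(381.8,341.4,36,9.4)"
```

```text
clock: 16.73
eef_pos: [0.3838, 0.3422, 0.0389]
tcp_rot: [3.115, 0.255, 0.105]
contact_force: [0.2, -1.5, -4.1]
gripper_width: 0.0406
grasp_force: 104.4
shift [-2.2  0.4  2.7] turn -0.0 yaw 9.4 toolz [ 0.068 -0.009 -0.998] F [ 0.17 -1.54 -4.09] Mtool [ 0.001 -0.412  0.098] w 0.0406 g 104.4 t 16.7333
```

```bash
python3 -m inch '[[-1,[0,0,1],0],[-1,[0,0,2],0],[-1,[0,0,2.5],0],[-1,[0,0,2.5],0]]'; python3 -c "
from h import *
go(381.8,341.4,36,9.4)"
```

```text
clock: 17.07
eef_pos: [0.3836, 0.3424, 0.0368]
tcp_rot: [3.115, 0.256, 0.106]
contact_force: [-3.3, -2.5, 4.1]
gripper_width: 0.0404
grasp_force: 105.5
shift [-2.   0.6  0.7] turn 0.001 yaw 9.4 toolz [ 0.069 -0.009 -0.998] F [-3.27 -2.5   4.07] Mtool [-0.196  0.046  0.258] w 0.0404 g 105.5 t 17.0667
```

```bash
python3 -m inch '[[-1,[0,0,0.7],0],[-1,[0,0,0.7],0],[0.2,[0,0,0.5],0],[0.5,[0,0,0.5],0],[0.8,[0,0,0],0],[0.8,[0,0,0],0],[0.8,[0,0,-20],0],[1,[0,0,-50],0],[1,[0,0,-90],0],[1,[0,0,-120],0],[1,[-60,0,-150],0],[1,[-60,0,-150],0]]'
python3 - <<'E'
from h import *
from station import camera
c=camera("top");P=cloud(c)
Q=P.reshape(-1,3);k=(abs(Q[:,0]-.44)<.14)&(abs(Q[:,1]-.351)<.06)&(Q[:,2]>.05)&(Q[:,2]<.075)
print(k.sum(),rect(Q[k]),np.percentile(Q[k,2],[5,50,95]))
b=blob(P,(290,187),.022,.06);print(rect(b) if len(b) else 0)
u=np.array([np.cos(np.radians(-5.6)),np.sin(np.radians(-5.6))]);g=np.array([540,67])-59*u;print(g)
go(*g,150,-5.6);go(*g,5,-5.6)
E
```

```text
clock: 18.07
eef_pos: [0.3142, 0.3345, 0.1846]
tcp_rot: [3.117, 0.254, 0.109]
contact_force: [-0.7, 0.7, -0.1]
gripper_width: 0.0856
grasp_force: 0.0
1262 {'c': (440, 353), 'size': (160, 44), 'yaw': 9.1} [0.05867658 0.06516698 0.06828128]
{'c': (540, 67), 'size': (160, 43), 'yaw': -5.6}
[481.2815834   72.75739109]
shift [123.1 284.9  47.8] turn 0.263 yaw 9.5 toolz [ 0.067 -0.007 -0.998] F [-2.65  0.55 -0.07] Mtool [ 0.064 -0.212 -0.043] w 0.0853 g 0.0 t 18.1167
shift [113.7 282.2 192.5] turn 0.263 yaw 9.5 toolz [ 0.067 -0.007 -0.998] F [-2.65  0.55 -0.07] Mtool [ 0.064 -0.212 -0.043] w 0.0853 g 0.0 t 18.1167
```

Case R lies flat and squarely on the stand: (440,353), yaw 9.1°. Now case L.

```bash
python3 -m inch '[[1,[16,36,6],0.033],[1,[31,71,12],0.066],[1,[47,107,18],0.1],[1,[62,143,24],0.13],[1,[78,179,30],0.165],[1,[94,215,36],0.2],[1,[110,250,42],0.23],[1,[123,285,48],0.263],[1,[121,285,85],0.263],[1,[119,284,120],0.263],[1,[117,283,150],0.263],[1,[115,282,175],0.263],[1,[114,282,187],0.263],[1,[114,282,191],0.263],[1,[114,282,192],0.263]]' 100; python3 -c "
from h import *
go(481.3,72.8,4,-5.6)"
```

```text
clock: 19.37
eef_pos: [0.4839, 0.0719, 0.0018]
tcp_rot: [3.129, -0.155, 0.101]
contact_force: [0.5, 0.5, 0.5]
gripper_width: 0.0853
grasp_force: 0.0
shift [-2.6 -0.6 -2.4] turn -0.001 yaw -5.7 toolz [ 0.064 -0.01  -0.998] F [0.47 0.51 0.49] Mtool [-0.024  0.012 -0.002] w 0.0853 g 0.0 t 19.3667
```

```bash
python3 -m inch '[[1,[-2,0,-2],0],[-1,[-2,0,-2],0],[-1,[-2,0,-2],0],[-1,[-2,0,-2],0],[-1,[-2,0,-2],0],[-1,[-2,0,-2],0],[-1,[-2,0,-2],0],[-1,[-2,0,-32],0],[-1,[-2,0,-72],0],[-1,[-2,0,-112],0],[-1,[-2,0,-142],0],[-1,[-2,0,-142],0],[-1,[-2,0,-142],0],[-1,[-2,0,-142],0]]' 100; python3 -c "
from h import *
pitch();go(481.3,72.8,4,-5.6)"
```

```text
clock: 20.53
eef_pos: [0.4706, 0.0737, 0.1422]
tcp_rot: [3.129, -0.155, 0.096]
contact_force: [-0.2, -0.4, -7.1]
gripper_width: 0.0404
grasp_force: 103.7
side 765 pitch -0.4 s 0.03 0.141 zmin 0.133
top 137 pitch 6.8 s 0.118 0.138 zmin 0.164
shift [  3.1  -0.8 137.6] turn -0.001 yaw -5.7 toolz [ 0.059 -0.01  -0.998] F [ 0.24  0.91 -5.89] Mtool [-0.006 -0.46  -0.034] w 0.0404 g 103.7 t 20.6333
```

Level baseline -0.46, almost equal to R after its tilt. Now set it down, regrip lightly and pivot it.

```bash
python3 -m inch '[[-1,[0,0,40],0],[-1,[1,0,80],0],[-1,[2,0,110],0],[-1,[3,0,128],0],[-1,[3,0,135],0],[-1,[3,0,138],0],[-1,[3,0,139],0],[-1,[3,0,139],0],[0.3,[3,0,139],0],[0.3,[3,0,139],0],[0.3,[3,0,139],0],[-1,[3,0,139],0],[-1,[3,0,139],0],[-1,[3,0,139],0],[-1,[3,0,139],0],[-1,[3,0,139],0],[-1,[3,0,139],0]]' 20;python3 -m inch '[[-1,[0,0,-10],0],[-1,[1,0,-20],0],[-1,[2,0,-30],0],[-1,[4,0,-40],0],[-1,[7,0,-50],0],[-1,[10,0,-60],0],[-1,[12,0,-70],0],[-1,[14,0,-80],0],[-1,[14,0,-87],0],[-1,[14,0,-87],0],[-1,[14,0,-87],0]]'; python3 -m inch '[[-1,[0,0,0],0],[-1,[0,0,0],0],[-1,[0,0,0],0]]' 100; python3 -c "
from h import *
pitch();go(481.3,72.8,4,-5.6)"
```

```text
clock: 22.05
eef_pos: [0.4864, 0.0717, 0.0064]
tcp_rot: [3.129, -0.155, 0.108]
contact_force: [2.8, -1.7, 1.8]
gripper_width: 0.042
grasp_force: 21.2
clock: 22.97
eef_pos: [0.4939, 0.0715, 0.0946]
tcp_rot: [3.129, -0.155, 0.107]
contact_force: [-2.9, 0.4, 2.6]
gripper_width: 0.0418
grasp_force: 27.7
clock: 23.22
eef_pos: [0.494, 0.0715, 0.0949]
tcp_rot: [3.129, -0.155, 0.107]
contact_force: [-3.4, 0.3, 5.5]
gripper_width: 0.0407
grasp_force: 99.9
side 315 pitch 46.2 s 0.03 0.099 zmin 0.015
shift [-19.   -0.4  89.8] turn -0.001 yaw -5.7 toolz [ 0.068 -0.01  -0.998] F [-3.12  0.23  5.7 ] Mtool [-0.025 -0.426  0.036] w 0.0406 g 99.9 t 23.3167
```

```bash
python3 -m inch '[[-1,[-1,0,4],0],[-1,[-2,0,9],0],[-1,[-2,0,9],0],[-1,[0,0,-30],0],[-1,[2,0,-65],0],[-1,[3,0,-100],0],[-1,[3,0,-125],0],[-1,[3,0,-125],0],[-1,[3,0,-125],0],[-1,[3,0,-125],0],[-1,[3,0,-125],0]]'; python3 -c "
from h import *
pitch();go(481.3,72.8,4,-5.6)"
python3 -m inch '[[-1,[0,0,0],0],[-1,[0,0,0],0],[-1,[0,0,0],0],[-1,[0,0,0],0],[-1,[0,0,0],0],[-1,[0,0,0],0],[-1,[0,0,0],0],[-1,[0,0,0],0],[-1,[0,0,0],0],[-1,[0,0,0],0],[-1,[0,0,0],0],[-1,[0,0,0],0]]'; python3 -c "
from h import *
pitch();go(481.3,72.8,4,-5.6)"
```

```text
clock: 24.23
eef_pos: [0.4855, 0.0724, 0.2147]
tcp_rot: [3.129, -0.155, 0.093]
contact_force: [-0.3, 0.6, -6.9]
gripper_width: 0.0403
grasp_force: 104.2
side 395 pitch 48.1 s 0.03 0.099 zmin 0.124
shift [-17.8  -0.8 210.8] turn -0.001 yaw -5.7 toolz [ 0.06  -0.01  -0.998] F [-0.32  0.61 -6.95] Mtool [ 0.047 -0.409  0.007] w 0.0402 g 104.2 t 24.3333
clock: 25.33
eef_pos: [0.4882, 0.0724, 0.2187]
tcp_rot: [3.129, -0.155, 0.105]
contact_force: [-0.7, -0.8, -6.2]
gripper_width: 0.0401
grasp_force: 104.2
side 400 pitch 47.3 s 0.03 0.1 zmin 0.128
shift [-21.3  -0.4 213.8] turn -0.001 yaw -5.7 toolz [ 0.067 -0.01  -0.998] F [ 0.03 -0.39 -6.42] Mtool [-0.    -0.437  0.027] w 0.0399 g 104.2 t 25.4333
```

The moment is -0.43, where a fixed bar would give about -0.29, so this bar has slid. The pitch reads about 47°, so I'll trim it nearer to 40° by touching the tip on the table, then lift and hold again.

```bash
python3 -m inch '[[-1,[0,0,40],0],[-1,[0,0,80],0],[-1,[0,0,110],0],[-1,[0,0,124],0],[-1,[0,0,130],0],[-1,[0,0,136],0],[-1,[0,0,142],0],[-1,[0,0,142],0],[-1,[0,0,142],0]]'; python3 -c "
from h import *
pitch();go(481.3,72.8,4,-5.6)"; python3 -m inch '[[-1,[0,0,-20],0],[-1,[0,0,-50],0],[-1,[0,0,-85],0],[-1,[0,0,-120],0],[-1,[0,0,-125],0],[-1,[0,0,-125],0],[-1,[0,0,-125],0]]'; python3 -c "
from h import *
pitch();go(481.3,72.8,4,-5.6)"
```

```text
clock: 26.18
eef_pos: [0.4981, 0.0715, 0.0816]
tcp_rot: [3.129, -0.154, 0.106]
contact_force: [-17.4, 1.6, 23.9]
gripper_width: 0.0404
grasp_force: 106.6
side 361 pitch 36.7 s 0.03 0.105 zmin 0.015
shift [-22.1   0.2  76.2] turn -0.001 yaw -5.6 toolz [ 0.067 -0.01  -0.998] F [-17.33   1.44  24.93] Mtool [-0.067 -1.806 -0.003] w 0.0402 g 106.6 t 26.2833
clock: 26.87
eef_pos: [0.4886, 0.0722, 0.2007]
tcp_rot: [3.129, -0.155, 0.103]
contact_force: [-0.1, 0.9, -7.2]
gripper_width: 0.0406
grasp_force: 104.4
side 412 pitch 42.0 s 0.03 0.105 zmin 0.119
shift [-17.5  -0.8 193.8] turn -0.001 yaw -5.7 toolz [ 0.06  -0.01  -0.998] F [-0.11  0.02 -6.63] Mtool [ 0.007 -0.489  0.016] w 0.0404 g 104.4 t 26.9667
```

Now 42°. Hold over a second, then level on the table as before.

```bash
python3 -m inch '[[-1,[0,0,0],0],[-1,[0,0,0],0],[-1,[0,0,0],0],[-1,[0,0,0],0],[-1,[0,0,0],0],[-1,[0,0,0],0],[-1,[0,0,0],0],[-1,[0,0,0],0],[-1,[0,0,0],0],[-1,[0,0,0],0],[-1,[0,0,0],0],[-1,[0,0,0],0],[-1,[0,0,0],0],[-1,[0,0,0],0]]'; python3 -m inch '[[-1,[0,0,40],0],[-1,[0,0,80],0],[-1,[-6,0,105],0],[-1,[-8,0,115],0],[-1,[-9,0,123],0],[-1,[-10,0,131],0],[-1,[-12,0,139],0],[-1,[-14,0,147],0],[-1,[-16,0,155],0],[-1,[-17,0,163],0],[-1,[-18,0,170],0],[-1,[-18,0,177],0],[-1,[-18,0,183],0],[-1,[-18,0,188],0],[-1,[-18,0,190],0]]'; python3 -c "
from h import *
pitch();go(481.3,72.8,4,-5.6)"
```

```text
clock: 28.13
eef_pos: [0.4893, 0.0722, 0.2017]
tcp_rot: [3.129, -0.155, 0.105]
contact_force: [0.5, -0.2, -5.6]
gripper_width: 0.0402
grasp_force: 104.3
clock: 29.38
eef_pos: [0.4857, 0.0725, 0.013]
tcp_rot: [3.129, -0.154, 0.11]
contact_force: [-10.0, 1.5, 9.3]
gripper_width: 0.0402
grasp_force: 102.8
side 473 pitch 0.2 s 0.03 0.129 zmin 0.015
top 147 pitch 4.8 s 0.103 0.128 zmin 0.025
shift [-5.2  0.1  9. ] turn -0.001 yaw -5.6 toolz [ 0.07  -0.01  -0.998] F [-9.11  1.83  8.17] Mtool [ 0.139 -0.278 -0.027] w 0.0402 g 103.0 t 29.4833
```

```bash
python3 -m inch '[[-1,[-1,0,3],0],[-1,[-1,0,6],0],[-1,[-1,0,8],0],[-1,[-1,0,9],0],[-1,[-1,0,9],0]]'; python3 -m inch '[[-1,[0,0,-20],0],[-1,[0,0,-60],0],[-1,[0,0,-100],0],[-1,[0,0,-120],0],[-1,[0,0,-120],0],[-1,[0,0,-120],0],[-1,[0,0,-120],0]]'; python3 -c "
from h import *
pitch();go(487,-64,4);pitch()
u=np.array([np.cos(np.radians(-6.8)),np.sin(np.radians(-6.8))]);g=np.array([496,-354])-50*u;print(g);go(*g,120,-6.8)"
```

```text
clock: 29.9
eef_pos: [0.486, 0.0725, 0.0093]
tcp_rot: [3.129, -0.154, 0.108]
contact_force: [-26.3, -0.6, 51.3]
gripper_width: 0.04
grasp_force: 108.7
clock: 30.48
eef_pos: [0.4743, 0.0734, 0.1202]
tcp_rot: [3.129, -0.155, 0.1]
contact_force: [-1.2, -0.2, -6.4]
gripper_width: 0.0403
grasp_force: 103.0
side 678 pitch 0.2 s 0.03 0.13 zmin 0.106
top 64 pitch 29.9 s 0.118 0.128 zmin 0.129
shift [ 20.1 134.8 116.9] turn None yaw -5.7 toolz [ 0.06  -0.01  -0.998] F [-0.27  0.17 -6.43] Mtool [ 0.006 -0.54   0.008] w 0.0401 g 102.9 t 30.5833
side 681 pitch 0.7 s 0.03 0.131 zmin 0.103
top 61 pitch 28.8 s 0.119 0.128 zmin 0.131
[ 446.35172459 -348.07980158]
shift [ 14.4 422.    1.8] turn 0.019 yaw -5.7 toolz [ 0.061 -0.01  -0.998] F [-0.16 -0.72 -6.12] Mtool [ 0.011 -0.543 -0.016] w 0.04 g 102.9 t 30.6833
```

Level moment at the 50 mm grip is -0.54 (a fixed bar would give -0.40), so case L is the loose one and goes to the tray.

```bash
python3 -m inch '[[-1,[1,36,0],0],[-1,[2,73,0],0],[-1,[4,110,0],0],[-1,[5,147,0],0],[-1,[6,184,0],0],[-1,[7,221,0],0],[-1,[8,258,0],0],[-1,[10,295,0],0],[-1,[11,332,0],0],[-1,[12,368,0],0],[-1,[13,400,0],0.01],[-1,[14,422,0],0.019],[-1,[14,422,0],0.019],[-1,[14,422,0],0.019],[-1,[14,422,0],0.019]]'
python3 - <<'E'
from h import *
from station import camera
c=camera("top");P=cloud(c);go(446.4,-348.1,13,-6.8)
Q=P.reshape(-1,3);k=(abs(Q[:,0]-.496)<.14)&(abs(Q[:,1]+.354)<.06)&(Q[:,2]>.09)&(Q[:,2]<.155)
print(k.sum(),rect(Q[k]))
E
```

```text
clock: 31.93
eef_pos: [0.4468, -0.347, 0.1223]
tcp_rot: [3.131, -0.185, 0.101]
contact_force: [-1.0, 0.7, -6.0]
gripper_width: 0.0401
grasp_force: 104.1
shift [ -7.5   1.6 109.3] turn 0.001 yaw -6.7 toolz [ 0.064 -0.008 -0.998] F [ 0.46  0.38 -6.03] Mtool [ 0.019 -0.557 -0.061] w 0.0397 g 104.1 t 31.9833
1420 {'c': (494, -346), 'size': (161, 54), 'yaw': -7.5}
```

```bash
python3 -m inch '[[-1,[-2,1,30],0],[-1,[-4,1.5,60],0],[-1,[-6,1.5,80],0],[-1,[-7,1.5,93],0],[-1,[-7,1.5,100],0],[-1,[-7,1.5,104],0],[-1,[-7,1.5,107],0],[-1,[-7,1.5,108],0],[-1,[-7,1.5,108],0]]'; python3 -c "
from h import *
go(446.4,-348.1,13,-6.8)"
```

```text
clock: 32.73
eef_pos: [0.4486, -0.3503, 0.0168]
tcp_rot: [3.127, -0.184, 0.107]
contact_force: [-0.1, 0.4, -5.5]
gripper_width: 0.0405
grasp_force: 103.8
shift [-2.7 -1.9  3.6] turn 0.001 yaw -6.7 toolz [ 0.068 -0.012 -0.998] F [-0.05  0.36 -5.53] Mtool [ 0.028 -0.551 -0.031] w 0.0405 g 103.8 t 32.7333
```

```bash
python3 -m inch '[[-1,[0,0,1.5],0],[-1,[0,0,3],0],[-1,[0,0,4],0],[-1,[0,0,4],0]]'; python3 -c "
from h import *
go(446.4,-348.1,13,-6.8)"
```

```text
clock: 33.07
eef_pos: [0.4486, -0.3508, 0.0137]
tcp_rot: [3.126, -0.185, 0.108]
contact_force: [-5.6, 1.5, 5.4]
gripper_width: 0.0404
grasp_force: 105.5
shift [-2.6 -2.4  0.5] turn 0.001 yaw -6.8 toolz [ 0.068 -0.012 -0.998] F [-5.65  1.48  5.44] Mtool [ 0.43  -0.2   -0.277] w 0.0404 g 105.5 t 33.0667
```

```bash
python3 -m inch '[[-1,[0,0,1],0],[-1,[0,0,1],0],[0.2,[0,0,1],0],[0.3,[0,0,0],0],[0.3,[0,0,0],0],[0.3,[0,0,-3],0],[0.3,[0,0,-20],0],[0.5,[0,0,-50],0],[1,[0,0,-90],0],[1,[0,0,-130],0],[1,[-60,0,-170],0],[1,[-100,0,-200],0],[1,[-100,0,-200],0],[1,[-100,0,-200],0]]'
python3 - <<'E'
from h import *
from station import camera
c=camera("top");P=cloud(c);Q=P.reshape(-1,3)
for n,x,y,lo,hi in(("L",.496,-.354,.026,.06),("R",.44,.351,.05,.075)):
    k=(abs(Q[:,0]-x)<.12)&(abs(Q[:,1]-y)<.06)&(Q[:,2]>lo)&(Q[:,2]<hi);A=np.c_[Q[k,:2],np.ones(k.sum())]
    print(n,k.sum(),rect(Q[k]),np.median(Q[k,2]).round(3),np.linalg.lstsq(A,Q[k,2],rcond=None)[0].round(3))
go(0,0,0)
cv2.imwrite("pics/end.png",c["frame"][:,:,::-1])
E
```

```text
clock: 34.23
eef_pos: [0.3335, -0.3376, 0.2095]
tcp_rot: [3.121, -0.188, 0.109]
contact_force: [1.2, -0.6, 0.8]
gripper_width: 0.0855
grasp_force: 0.0
L 1219 {'c': (496, -354), 'size': (161, 43), 'yaw': -6.6} 0.039 [-0.012 -0.102  0.008]
R 1263 {'c': (440, 353), 'size': (160, 44), 'yaw': 8.8} 0.065 [-0.009  0.071  0.044]
shift [-387.2 -296.1  178.3] turn None yaw -6.9 toolz [ 0.07  -0.016 -0.997] F [ 0.11 -0.87 -0.44] Mtool [0.013 0.015 0.064] w 0.0855 g 0.0 t 34.2833
```

View pics/end.png

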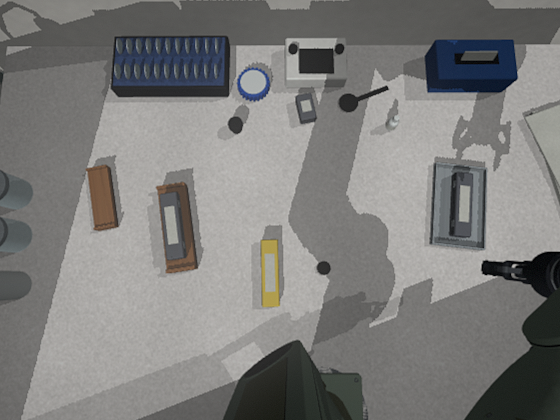

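The loose case lies flat in the tray at (461,203) and the sound one lies squarely on the large stand at (173,226). Both have their labels up, and the gripper is clear.

```bash
python3 -c "
from station import job;print(job.finish_job())"
```

```text
the job is handed in; nothing more can be done
None
```

The job is handed in at about 34 s: the case with the loose bar lies flat in the tray and the sound one squarely on the large stand, each dipped about 40° for a second and put away before the next (the loose one first went to about 47°, then was repeated at 42°).

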